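Load the saffron drying plate and latch the dryer

ROBOT

A 6-joint arm with a two-finger parallel gripper is mounted at the origin on the work surface. World frame = base frame: x ahead of the robot, y to its left, z up, the work surface at z = 0. Lengths are in m, angles in rad, forces in N, time in s.
With the tool pointing down it reaches from about 0.25 to 0.725 m from the base axis. Payload 4 kg.
Tool frame: the origin (TCP) lies at the very end of the fingers, on their centre line; the grasp point (between the pads) lies 19 mm behind it; z points along the fingers, y is the line along which they close (so a half turn about z gives the same grasp; the last joint's range is limited). The gripper opens to 85 mm and grips with 20 to 120 N. Pads are 22 mm wide; open, the fingers measure 114 mm over their backs; the gripper's body (76 mm by 85 mm) begins 54 mm behind the grasp point. The pads swing forward as they close: fully open they stand 13 mm farther back than shut.
Start: joints at [-1.239, 0.241, 0.005, 1.335, 0, 1.571], TCP at [0.163, -0.473, 0.231] pointing down, gripper open.
Joint ranges: [-2.72, 2.72], [-1.05, 1.87], [-1.09, 1.28], [-1.99, 2.15], [-1.42, 1.44], [-3.14, 3.14]. Speed limits (rad/s): [2.79, 2.79, 3.14, 3.14, 3.14, 3.14].

INTERFACE

Orientations are given as a rotation vector (axis times angle).
In Python, from plant import robot gives the robot as it stands. Calls block until the motion is done:
- robot.reach(position, orientation): joint-space move of the TCP to a pose.
- robot.movel(position, attitude=None, feed=0.15): straight line of the TCP; attitude=None keeps the orientation; feed is the mean speed in m/s.
- robot.movej(angles): joint-space move.
- robot.release() and robot.grab(squeeze=None): open the fingers fully, or close them until they stop; squeeze is the grip in N (None keeps the last).
- robot.dwell(seconds).
- robot.inverse_kinematics(position, orientation): joint angles nearest the present ones, or None.
- robot.read_state(): the state.
- robot.capture(name): name is "scene" or "top" or "wrist"; returns the picture (420x560x3 uint8, red, green, blue); there is no depth.
- robot.get_calibration(name): a dict with "fx", "fy", "cx", "cy" (pixels), "world_to_cam" (4x4, takes a point from world to camera coordinates); the wrist camera has in their place "hand_eye" (4x4, takes a point from camera to tool coordinates, whose origin is the TCP and whose axes are the flange's). Camera axes: x right, y down, z forward; pixel columns grow to the right and rows downward; lengths in m; the calibration is good to about 2 mm. A picture is of the moment at which its call begins: read the wrist's pose just before it. get_calibration takes no time and is no camera call.
A pose or a line that the arm cannot do raises robot.PlanningError and nothing moves.
- robot.hand_in(): hands the job in; it is judged then, once.
The state is a dict: "t": time; "joints": joint angles; "qvel": joint speeds; "joint_efforts": joint torques, N m; "ee_pos": TCP position; "orientation": TCP orientation; "wrist_force": force on the tool from outside, world axes, zero at the start; "torque": the same for the moment, N m; "finger_gap": finger opening in m; "gripper_force": force on a finger pad.
Only numpy, scipy, OpenCV 4.12 (cv2) and the standard library are available. Lean on these libraries where they do the work, as an engineer would, in place of code of your own. Each camera call takes 0.05 s, during which the arm holds its last target. There are 200 camera calls.

TASK

Slide the thin steel plate across the sorting board, round the small jar, until its whole tongue sticks out over the board's edge that faces the robot; only then lift it clear and lay it flat on the dryer's rack, wholly inside, tongue towards the door. Then push the dryer's door shut so that its sprung latch snaps in behind the strike. Do not drop the plate on the table, and leave the jar and the other loose things standing where they are.

Things in the scene. Friction and masses are not known exactly. Their poses are not given: they have to be found in the camera images.
- plate_center (a point): centre (half-way through the thickness) of the 110 x 110 mm square of a loose thin flat perforated steel plate, 4 mm thick, about 0.13 kg. A tongue 44 mm wide, 50 mm long runs out along the plate's own -x, 55 to 105 mm from this point; z is up. It lies flat on the board, slides easily there and on the rack (friction about 0.25) and can be drawn along by fingertips pressing lightly on it
- tongue_tip (a point): middle of the free end of the plate's tongue, half-way through the thickness, 105 mm from plate_center along the plate's -x; same axes as the plate
- board: fixed sorting board of pale lacquered wood, 280 (own x) x 320 (own y) x 40 mm high; origin at the centre of its underside (on the table), its top 40 mm above that; own -x is the side that faces the robot, whose edge lies 140 mm from the origin. The space in front of that edge is free down to the table
- jar_center (a point): small loose lidded jar, 52 mm diameter, 56 mm high, that stands on the board close behind the edge that faces the robot, anywhere along most of it; this point is its centre, 28 mm above the board. Not to be disturbed
- dryer: fixed white drying cabinet, 200 deep (own x) x 220 wide (own y) x 210 mm high; origin at the centre of its underside (on the table). Its open mouth faces the robot (own -x), in the plane 100 mm from the origin. Walls 10 mm: the inside is 200 mm wide and reaches from the mouth back to own x +90 mm. The roof (underside at 200 mm) reaches forward to the mouth
- rack_front (a point): middle of the front edge of the steel rack deck inside the dryer, on its top, 50 mm above the table and 65 mm behind the mouth; dryer's axes. The deck reaches from here to the back wall (125 mm). In front of it the floor is lower, at 12 mm: room for fingers under the tongue. A tool pointing straight down meets the roof; one leaning back towards the robot by 30 to 45 degrees goes under it
- door (a joint): angle of the dryer's door in rad: 0 shut, about 1.57 standing straight out towards the robot; it stays where it is left (slight friction). A panel 210 mm wide, 185 mm high (20 to 205 mm above the table), 12 mm thick, hinged on the mouth's right side (the dryer's own -y), opening outward. Shut, its inner face lies in the plane of the mouth
- door_hinge (a point): point on the door's vertical hinge line, 20 mm above the table, on the plane of the door's inner face; its axes turn with the door: own y runs along the door from the hinge to the free edge, own -x points out of the outer face (12 mm away)
- door_edge (a point): point on the outer face of the door at its free edge (210 mm from the hinge), 112 mm above the table. A knob of 18 mm diameter stands 22 mm out from the outer face, 188 mm from the hinge, 65 mm above the table: push above it
- latch (a joint): how far the brass latch bolt on the door's inner side (near the free edge, 150 mm above the table) is pressed in, in m: 0 fully out, up to 0.012. As the door shuts (from about 0.1 rad) its bevel rides over the round strike in the mouth's left side, pressing it in about 6 mm; fully shut, it springs out to 0 behind the strike. It takes about 3 to 5 N at the door's free edge
- tin: loose brass tin, 60 mm diameter, 50 mm high, on the dryer's roof towards the back; origin at its underside. Bystander
- glass_cup: loose glass cup, 72 mm diameter, 85 mm high, on the table between and behind the board and the dryer; origin at its underside. Bystander
- tall_jar: loose lidded glass jar, 84 mm diameter, 130 mm high, left of the dryer; origin at its underside. Bystander
Things that resemble listed ones, but are neither listed nor needed, are in the scene too. What is meant by the part that bears plate_center is not green, and is the larger of those in its own colour.

How it is judged:
On the way, in this order (a step that is already met when the one before it is completed fails the run):
1. the plate lies flat on the board with its tongue out over the edge that faces the robot (tongue tip at least 35 mm past it) (x of tongue_tip in the frame of board below -0.175 m and x of plate_center in the frame of board above -0.125 m and z of plate_center in the frame of board below 0.047 m and angle between plate_center's own z axis and vertical below 0.06 rad and contact force between plate and board above 0.2 N), for 0.2 s.
2. the plate is lifted clear of the board (height (world z) of plate_center above 0.06 m and contact force between plate and board below 0.05 N and contact force between plate and the fingers above 0.5 N), for 0.2 s.
3. the plate lies flat on the rack wholly inside the dryer, let go, with the door still open (x of tongue_tip in the frame of dryer between -0.099 and -0.055 m and x of plate_center in the frame of dryer above 0 m and z of plate_center in the frame of dryer between 0.047 and 0.057 m and angle between plate_center's own z axis and vertical below 0.06 rad and contact force between plate and the fingers below 0.05 N and value of joint door above 0.3 rad), for 0.2 s.
At the end, for the whole second after the job is handed in: The plate lies flat and at rest on the dryer's rack, wholly inside the dryer with its tongue towards the door; the door is shut (within 0.03 rad) and the latch bolt is out (less than 3 mm pressed in) behind the strike (x of tongue_tip in the frame of dryer between -0.1005 and -0.055 m and x of plate_center in the frame of dryer above 0 m and z of plate_center in the frame of dryer between 0.047 and 0.057 m and angle between plate_center's own z axis and vertical below 0.06 rad and linear speed of plate below 0.02 m/s and value of joint door below 0.03 rad and value of joint latch below 0.003 m); the robot touches nothing.
It fails at once if the plate falls to the table (its centre or tongue end lower than 25 mm) (height (world z) of plate_center below 0.025 m or height (world z) of tongue_tip below 0.02 m).
It fails at once if the small jar is pushed more than 20 mm or tipped (distance of jar_center from where it was at the start of the episode above 0.02 m or angle between jar_center's own z axis and vertical above 0.4 rad).
It fails at once if another bystander is moved more than 30 mm (distance of any of tin, glass_cup, tall_jar from where it was at the start of the episode above 0.03 m).
It also fails if it takes over 72 s, if anything falls off the work surface, if the arm or the gripper's body presses on something with over 40 N, if the wrist force passes 120 N, or if a joint passes its speed limit or range.

## Working session

There is one attempt and no reset: what is moved stays moved. The work goes in short steps, each a Python script; the robot and the scene stay as the last script left them, time stands still between calls to the robot, and variables do not carry over. Pictures are saved under pics/ and viewed, at most 10 in all, crops included, and the job is handed in when it is done.

```bash
ls && mkdir -p pics
python3 - <<'E'
from plant import robot
import cv2,numpy as np
ims=[]
for n in("scene","top"):
    im=robot.capture(n)[:,:,::-1]; cv2.imwrite(f"pics/{n}0.png",im)
    c=robot.get_calibration(n); print(n,{k:(np.round(v,4).tolist()) for k,v in c.items()})
print(robot.read_state()['t'])
E
```

```text
pics
scene {'fx': 420.6155, 'fy': 420.6155, 'cx': 287.9137, 'cy': 209.9533, 'world_to_cam': [[0.5601, 0.8283, 0.0145, -0.3939], [0.6043, -0.3965, -0.6911, -0.1804], [-0.5667, 0.3959, -0.7226, 1.7575], [0.0, 0.0, 0.0, 1.0]]}
top {'fx': 387.4732, 'fy': 387.4732, 'cx': 280.1726, 'cy': 203.5749, 'world_to_cam': [[-0.0269, -0.9996, 0.0002, 0.1104], [-0.992, 0.0267, -0.1237, 0.5567], [0.1236, -0.0035, -0.9923, 1.4296], [0.0, 0.0, 0.0, 1.0]]}
0.1
```

View pics/scene0.png

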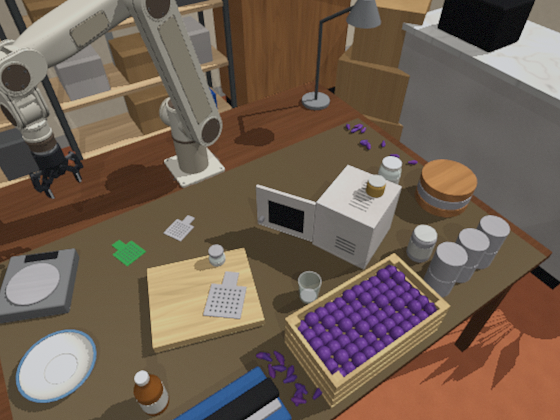

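View pics/top0.png

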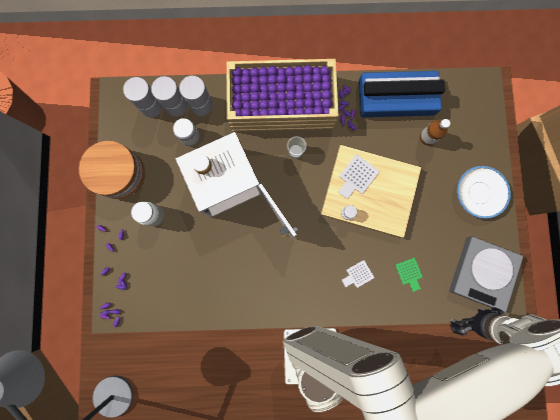

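Candidates for the plate: the grey one on the board (top 359,177), the smaller grey one on the table (top 359,273) and the green one (top 409,272). By the description (not green, larger of the greys) it is the one on the board. The jar is at (350,212). I'll check with a close crop.

Run:
```python
import cv2
t=cv2.imread("pics/top0.png")
a=cv2.resize(t[125:245,165:435],None,fx=2.96,fy=2.96,interpolation=cv2.INTER_CUBIC)
s=cv2.imread("pics/scene0.png")
cv2.imwrite("pics/crop_top.png",a)
```

```text
(no output)
```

View pics/crop_top.png

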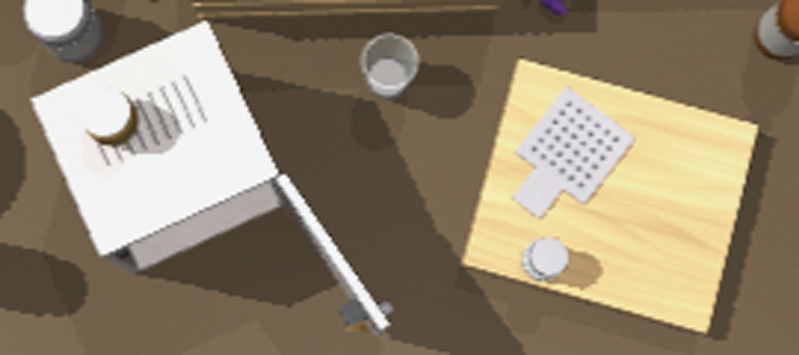

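```bash
cat > h.py <<'E'
import numpy as np,cv2
from scipy.spatial.transform import Rotation as R
from plant import robot
def cam(n,st=None):
    c=robot.get_calibration(n)
    if n=="wrist":
        T=np.eye(4);T[:3,:3]=R.from_rotvec(st["orientation"]).as_matrix();T[:3,3]=st["ee_pos"]
        M=T@np.array(c["hand_eye"])
    else: M=np.linalg.inv(np.array(c["world_to_cam"]))
    return c,M
def ray(c,M,px,z):
    px=np.atleast_2d(np.array(px,float)); d=np.c_[(px[:,0]-c["cx"])/c["fx"],(px[:,1]-c["cy"])/c["fy"],np.ones(len(px))]@M[:3,:3].T
    o=M[:3,3]; return o+d*((z-o[2])/d[:,2])[:,None]
def proj(c,M,P):
    q=(np.atleast_2d(P)-M[:3,3])@M[:3,:3]; return np.c_[q[:,0]/q[:,2]*c["fx"]+c["cx"],q[:,1]/q[:,2]*c["fy"]+c["cy"]]
E
python3 - <<'E'
from h import *
np.set_printoptions(precision=4,suppress=True)
c,M=cam("top")
f=lambda p,z: ray(c,M,(np.array(p)+.5)/2.96+[165,125]-.5,z)
B=f([(519,59),(758,125),(708,332),(464,264)],.04)
D=f([(207,21),(32,99),(105,256),(278,176)],.21)
Do=f([(281,178),(385,328)],.205)
P=f([(569,88),(634,140),(583,203),(516,150),(527,211)],.044)
J=f([(547,258)],.096)
for n,X in zip("BDoPJ",(B,D,Do,P,J)): print(n,X[:,:2].tolist(),X.mean(0))
for n,X in (("board",B),("dryer",D)):
    d=np.roll(X,-1,0)-X; print(n,np.linalg.norm(d,axis=1),np.degrees(np.arctan2(d[:,1],d[:,0])))
d=P[:4].mean(0)-P[4];print(np.linalg.norm(d),np.degrees(np.arctan2(d[1],d[0])))
E
```

```text
B [[0.7805479093262436, -0.14025460475614382], [0.6850959146077873, -0.4437361284664142], [0.42157260931418317, -0.36176409802691323], [0.5157250580533066, -0.05827250403952869]] [ 0.6007 -0.251   0.04  ]
D [[0.7877667696647868, 0.24430121258512574], [0.7014767149630627, 0.444686042243513], [0.5194120015551504, 0.3618249476577341], [0.6050149773680644, 0.1663801629694842]] [0.6534 0.3043 0.21  ]
o [[0.6035115723772694, 0.16328443835048678], [0.4308004511797123, 0.050787253018287876]] [0.5172 0.107  0.205 ]
P [[0.7393484192812987, -0.2022346473269851], [0.6689537481683574, -0.28198616186351516], [0.58917940907404, -0.21233890369536135], [0.6600023630702136, -0.13024334332573678], [0.5808225328922132, -0.14061896788665715]] [ 0.6477 -0.1935  0.044 ]
J [[0.5150316376789993, -0.1535958474219571]] [ 0.515  -0.1536  0.096 ]
board [0.3181 0.276  0.3178 0.2772] [-107.4596  162.7211   72.7645  -17.2011]
dryer [0.2182 0.2    0.2134 0.1987] [ 113.2978 -155.5288  -66.347    23.0923]
0.10652299102634999 -38.341875233720465
```

The crop confirms it: the grey perforated plate on the board (top 359,177), tongue towards lower left, with the jar just behind the near edge. In the board frame the plate is at about (48, 61) mm and turned -23°, and the jar is at (-111, 68) mm. So I'll pass on the -y side. Next I move over the plate and refine with the wrist camera.

```bash
cat >> h.py <<'E'
BO=np.array([.6007,-.2510]);BY=np.radians(-17.3)
DO=np.array([.6534,.3043]);DY=np.radians(-0.0)
def rot2(a): return np.array([[np.cos(a),-np.sin(a)],[np.sin(a),np.cos(a)]])
def b2w(p): return BO+rot2(BY)@np.array(p)
def w2b(p): return rot2(BY).T@(np.array(p)-BO)
def tool(yaw,lean=0,flip=1):
    """fingers closing along the y of a frame turned by yaw; lean: tool z tipped from down towards +x"""
    x=np.array([np.cos(yaw),np.sin(yaw),0]);up=np.array([0,0,1.])
    z=np.sin(lean)*x-np.cos(lean)*up; y=flip*np.cross(up,x)
    return R.from_matrix(np.c_[np.cross(y,z),y,z]).as_rotvec()
def best(p,yaw,lean=0):
    c=[]
    for f in(1,-1):
        o=tool(yaw,lean,f);q=robot.inverse_kinematics(p,o)
        if q is not None:c.append((abs(q[5]),f,np.round(q,2)))
    return sorted(c,key=lambda t:t[0])
E
python3 - <<'E'
from h import *
np.set_printoptions(precision=3,suppress=True)
st=robot.read_state();print(R.from_rotvec(st['orientation']).as_matrix(),np.array(robot.get_calibration('wrist')['hand_eye']))
yp=np.radians(-40)
p=[.6644,-.2067,.031]; c=best(p,yp);print(c)
print(best([.6644,-.2067,.2],yp))
# later poses
t=b2w([-.165,-.035]); print(t,[best([*t,.05],BY,np.radians(l)) for l in(30,40,45)])
dy=np.radians(-180+156.5+0) ; ydir=np.radians(-66.5)
f=c[0][1]
v=[.64,-.2,.22]
robot.reach(v,tool(yp,0,f)); 
st=robot.read_state(); im=robot.capture("wrist"); cv2.imwrite("pics/w1.png",im[:,:,::-1]); np.save("w1.npy",np.r_[st['ee_pos'],st['orientation']]);print(st['t'])
E
```

```text
[[ 0.945  0.326 -0.001]
 [ 0.326 -0.945  0.002]
 [ 0.    -0.002 -1.   ]] [[-0.    -0.963 -0.27   0.069]
 [ 1.    -0.001  0.001 -0.   ]
 [-0.001 -0.27   0.963 -0.143]
 [ 0.     0.     0.     1.   ]]
[(np.float64(0.3965157040743654), 1, array([-0.3 ,  0.76,  0.31,  1.12,  0.  ,  0.4 ])), (np.float64(2.7450769495154277), -1, array([-0.3 ,  0.76,  0.31,  1.12,  0.  , -2.75]))]
[(np.float64(0.3965157040743654), 1, array([-0.3 ,  0.67,  0.59,  1.49,  0.  ,  0.4 ])), (np.float64(2.7450769495154277), -1, array([-0.3 ,  0.67,  0.59,  1.49,  0.  , -2.75]))]
[ 0.433 -0.235] [[(np.float64(0.2458155249242111), 1, array([-0.58,  0.16, -0.84,  0.06,  0.14, -0.25])), (np.float64(2.895777128665582), -1, array([-0.58,  0.16, -0.84,  0.06,  0.14,  2.9 ]))], [(np.float64(0.2499690280093696), 1, array([-0.62,  0.19, -1.02, -0.31,  0.2 , -0.25])), (np.float64(2.891623625580424), -1, array([-0.62,  0.19, -1.02, -0.31,  0.2 ,  2.89]))], []]
2.0833
```

View pics/w1.png

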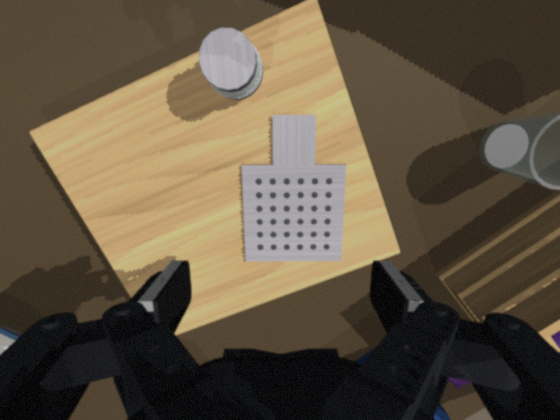

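The wrist view shows the board (corners near 31,132; 317,0; 399,252), the jar at about (230,60), and the plate's square at (243..345, 164..261) with its tongue end at (294,115).

Run:
```python
from h import *
np.set_printoptions(precision=4,suppress=True)
a=np.load("w1.npy");st=dict(ee_pos=a[:3],orientation=a[3:]);c,M=cam("wrist",st)
im=cv2.imread("pics/w1.png");hsv=cv2.cvtColor(im,cv2.COLOR_BGR2HSV)
m=((hsv[...,1]<60)&(hsv[...,2]>100)).astype(np.uint8);m[:105]=0;m[270:]=0;m[:,:232]=0;m[:,:][:,360:]=0
m=cv2.morphologyEx(m,cv2.MORPH_CLOSE,np.ones((9,9)))
sq=cv2.morphologyEx(m,cv2.MORPH_OPEN,np.ones((60,60)))
r=cv2.minAreaRect(cv2.findNonZero(sq));t=cv2.minAreaRect(cv2.findNonZero((m-sq)*(np.arange(420)[:,None]<160).astype(np.uint8)))
print(r,t)
tt=cv2.boundingRect(cv2.findNonZero(m)); top=tt[1]
C=ray(c,M,[r[0]],.044)[0];box=ray(c,M,cv2.boxPoints(r),.044);print(C,np.linalg.norm(np.diff(box,axis=0),axis=1))
T=ray(c,M,[(t[0][0],top)],.044)[0];d=C-T;print(T,np.linalg.norm(d),np.degrees(np.arctan2(d[1],d[0])))
B=ray(c,M,[(31,132),(317,0),(399,252)],.04);print(B)
for p in(C,T,*B):print(w2b(p[:2]))
print(w2b(ray(c,M,[(228,58)],.096)[0][:2]))
```

```text
((294.0, 213.0), (96.0, 98.0), 90.0) ((293.5, 137.0), (44.0, 43.0), 90.0)
[ 0.6664 -0.2035  0.044 ] [0.1032 0.1101 0.1129]
[ 0.5868 -0.1387  0.044 ] 0.10266971379417393 -39.14267193336192
[[ 0.4243 -0.3571  0.04  ]
 [ 0.5223 -0.0571  0.04  ]
 [ 0.7818 -0.141   0.04  ]]
[0.0486 0.0649]
[-0.0467  0.1031]
[-0.1368 -0.1538]
[-0.1325  0.1618]
[0.1402 0.1589]
[-0.1066  0.0683]
```

Run:
```python
from h import *
np.set_printoptions(precision=3,suppress=True)
yp=np.radians(-40);C=b2w([.0484,.063]);o=tool(yp)
robot.reach([*C,.07],o); f0=np.array(robot.read_state()['wrist_force'])
robot.movel([*C,.042],feed=.08)
z=.042
for i in range(20):
    s=robot.read_state();F=np.array(s['wrist_force'])-f0;print(round(z,4),F,np.round(s['ee_pos'][2],4))
    if F[2]>5 : break
    z-=.001;robot.movel([*C,z],feed=.05);
print(s['t'],s['finger_gap'])
np.save("f0.npy",f0)
```

```text
0.042 [-0.945  0.83  -0.772] 0.0417
0.041 [-0.687  0.068 -0.582] 0.0414
0.04 [-1.322  0.095 -1.467] 0.04
0.039 [-1.567  0.355 -1.166] 0.0389
0.038 [-1.553  0.262 -0.702] 0.0379
0.037 [-1.109  0.234 -1.79 ] 0.0369
0.036 [-2.029 -0.02  -0.992] 0.0359
0.035 [-0.739 -0.221 -0.289] 0.0349
0.034 [-0.697  0.12  -1.563] 0.0339
0.033 [-0.19  -0.256 -0.077] 0.0329
0.032 [-0.945 -0.286 -0.993] 0.0319
0.031 [-0.741  0.003 -0.304] 0.031
0.03 [-3.045  0.969  4.742] 0.031
0.029 [-3.608  1.307  7.004] 0.0309
6.5417 0.0855718263901024
```

Run:
```python
from h import *
np.set_printoptions(precision=3,suppress=True)
f0=np.load("f0.npy")
z=.029;A=np.array([.0484,.063]);a0=np.radians(-40);E=np.array([.045,-.036])
def go(p,a,feed=.06):
    global z
    robot.movel([*b2w(p),z],tool(a),feed=feed)
    s=robot.read_state();F=np.array(s['wrist_force'])-f0
    print(np.round(p,3),round(z,4),F,np.round(s['ee_pos'][2],4),round(s['t'],1))
    if F[2]<5:z-=.0007
    elif F[2]>10:z+=.0007
for k in np.linspace(.25,1,4): go(A+k*(E-A),a0+k*(BY-a0))
for p in ([.0,-.036],[-.04,-.036]): go(p,BY)
s=robot.read_state();im=robot.capture("wrist");cv2.imwrite("pics/w2.png",im[:,:,::-1]);cv2.imwrite("pics/t2.png",robot.capture("top")[:,:,::-1]); np.save("w2.npy",np.r_[s['ee_pos'],s['orientation']])
```

```text
[0.048 0.038] 0.029 [-2.086 -2.178  6.136] 0.031 7.1
[0.047 0.013] 0.029 [-0.924 -1.363  5.468] 0.0309 7.7
[ 0.046 -0.011] 0.029 [-3.518 -1.745  5.68 ] 0.0309 8.2
[ 0.045 -0.036] 0.029 [-2.067 -2.092  6.212] 0.031 8.8
[ 0.    -0.036] 0.029 [-2.087  0.372  6.866] 0.0309 9.7
[-0.04  -0.036] 0.029 [-2.085  0.075  7.005] 0.0309 10.5
```

View pics/w2.png

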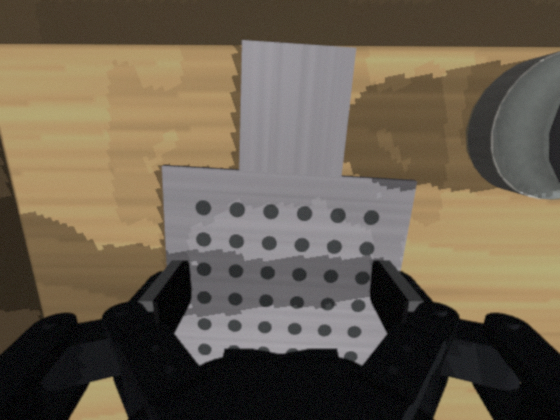

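The plate followed, turned a few degrees: tongue end (242,41)-(354,48), square's front corners (163,165) and (414,180), board edge at row 44, and the jar's left side at x≈468 stays clear. I'll measure these and finish the pull with a small yaw correction.

Run:
```python
from h import *
np.set_printoptions(precision=4,suppress=True)
a=np.load("w2.npy");st=dict(ee_pos=a[:3],orientation=a[3:]);c,M=cam("wrist",st)
P=ray(c,M,[(242,41),(354,48),(163,165),(414,180)],.044)
for p in P:print('plate',w2b(p[:2]))
d=P[3]-P[2];print(np.linalg.norm(d),'rel yaw from front edge',np.degrees(np.arctan2(d[1],d[0])-BY)-90)
for p in ray(c,M,[(10,44),(230,45)],.04):print('edge',w2b(p[:2]))
```

```text
plate [-0.1386 -0.0503]
plate [-0.1361 -0.0071]
plate [-0.0911 -0.0858]
plate [-0.0846  0.0223]
0.10836721697613336 rel yaw from front edge -3.435002172295299
edge [-0.1386 -0.1432]
edge [-0.1381 -0.0556]
```

Run:
```python
from h import *
np.set_printoptions(precision=4,suppress=True)
z=.029
robot.movel([*b2w([-.065,-.036]),z],tool(BY+np.radians(3.5)),feed=.06)
robot.movel([*b2w([-.0915,-.036]),z],feed=.06)
robot.dwell(.3)
s=robot.read_state();print(s['ee_pos'],s['wrist_force'],s['t'])
robot.movel([*b2w([-.0915,-.036]),.1],feed=.15)
robot.movel([*b2w([-.13,-.036]),.2],tool(BY),feed=.25)
s=robot.read_state();im=robot.capture("wrist");cv2.imwrite("pics/w3.png",im[:,:,::-1]);np.save("w3.npy",np.r_[s['ee_pos'],s['orientation']]);print(s['t'])
```

```text
[ 0.504  -0.2588  0.0309] [-1.4995  0.5989  9.7342] 12.0833
13.2833
```

View pics/w3.png

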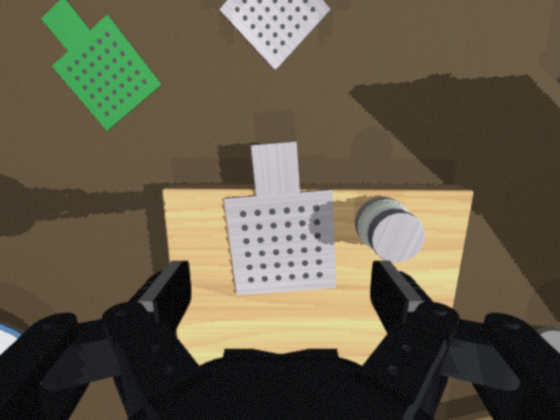

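The tongue now hangs over the edge: tip (252,144)-(297,142), square's front corners (226,197) and (332,190), board edge at row 188. Next I compute the grasp and check the reach of the tongue and rack poses.

Run:
```python
from h import *
np.set_printoptions(precision=4,suppress=True)
a=np.load("w3.npy");st=dict(ee_pos=a[:3],orientation=a[3:]);c,M=cam("wrist",st)
P=ray(c,M,[(252,144),(297,142),(226,197),(332,190),(236,294),(336,288)],.044)
for p in P:print('plate',w2b(p[:2]),p[:2])
for i,j in((0,1),(2,3),(4,5)):
    d=P[j]-P[i];print(np.degrees(np.arctan2(d[1],d[0])-BY)-90)
T=(P[0]+P[1])/2;Q=P[2:].mean(0);d=Q-T;print('T',w2b(T[:2]),'C',w2b(Q[:2]),'yaw',np.degrees(np.arctan2(d[1],d[0])),np.linalg.norm(d))
for p in ray(c,M,[(175,189),(465,190)],.04):print('edge',w2b(p[:2]))
# dryer: x axis from corners
D=np.array([[.7877667,.2443012],[.7014767,.444686],[.519412,.3618249],[.605015,.1663802]])
x=(D[0]+D[1]-D[2]-D[3]);DYm=np.degrees(np.arctan2(x[1],x[0]));print('dryer yaw',DYm)
DYr=np.radians(DYm);ctr=D.mean(0)
for l in(30,35,40,45):
  for bx in(-.2,-.13,-.08,-.04):
    g=ctr+rot2(DYr)@[bx,0]; L=np.radians(l)
    tz=np.r_[np.sin(L)*np.array([np.cos(DYr),np.sin(DYr)]),-np.cos(L)]
    for h in (.054,.075):
        p=np.r_[g,h]+.012*tz; print(l,bx,h,[b[1:] for b in best(p,DYr,L)])
```

```text
plate [-0.1835 -0.0628] [ 0.4068 -0.2564]
plate [-0.1854 -0.0194] [ 0.4179 -0.2144]
plate [-0.1311 -0.0905] [ 0.4486 -0.2984]
plate [-0.1383  0.0165] [ 0.4735 -0.1941]
plate [-0.0208 -0.0848] [ 0.5557 -0.3258]
plate [-0.0282  0.026 ] [ 0.5815 -0.2178]
2.46323318624853
3.8445334024969924
3.854881405678185
T [-0.1845 -0.0411] C [-0.0796 -0.0332] yaw -12.988324647631437 0.1051573033581541
edge [-0.1386 -0.1428]
edge [-0.1375  0.1528]
dryer yaw 23.78407554657261
30 -0.2 0.054 [(1, array([ 0.45,  0.22, -0.79,  0.04, -0.02,  0.03])), (-1, array([ 0.45,  0.22, -0.79,  0.04, -0.02, -3.11]))]
30 -0.2 0.075 [(1, array([ 0.45,  0.18, -0.76,  0.11, -0.02,  0.03])), (-1, array([ 0.45,  0.18, -0.76,  0.11, -0.02, -3.11]))]
30 -0.13 0.054 [(1, array([ 0.45,  0.33, -0.62,  0.1 , -0.02,  0.03])), (-1, array([ 0.45,  0.33, -0.62,  0.1 , -0.02, -3.11]))]
30 -0.13 0.075 [(1, array([ 0.45,  0.29, -0.6 ,  0.16, -0.02,  0.03])), (-1, array([ 0.45,  0.29, -0.6 ,  0.16, -0.02, -3.11]))]
30 -0.08 0.054 [(1, array([ 0.45,  0.4 , -0.49,  0.15, -0.02,  0.03])), (-1, array([ 0.45,  0.4 , -0.49,  0.15, -0.02, -3.1
[... 2782 characters left out ...]
-1, array([ 0.45,  0.37, -0.87, -0.46, -0.03, -3.11]))]
45 -0.13 0.075 [(1, array([ 0.45,  0.31, -0.85, -0.38, -0.03,  0.03])), (-1, array([ 0.45,  0.31, -0.85, -0.38, -0.03, -3.11]))]
45 -0.08 0.054 [(1, array([ 0.45,  0.43, -0.75, -0.39, -0.02,  0.02])), (-1, array([ 0.45,  0.43, -0.75, -0.39, -0.02, -3.12]))]
45 -0.08 0.075 [(1, array([ 0.45,  0.38, -0.73, -0.32, -0.02,  0.02])), (-1, array([ 0.45,  0.38, -0.73, -0.32, -0.02, -3.12]))]
45 -0.04 0.054 [(1, array([ 0.45,  0.47, -0.65, -0.33, -0.02,  0.02])), (-1, array([ 0.45,  0.47, -0.65, -0.33, -0.02, -3.12]))]
45 -0.04 0.075 [(1, array([ 0.45,  0.43, -0.63, -0.27, -0.02,  0.02])), (-1, array([ 0.45,  0.43, -0.63, -0.27, -0.02, -3.12]))]
```

```bash
cat >> h.py <<'E'
LE=np.radians(38);DYW=np.radians(23.65);REACH=.016
def d2w(p): return DO+rot2(DYW)@np.array(p)
def grip(g,yaw,lean=LE,back=0):
    tz=np.r_[np.sin(lean)*np.cos(yaw),np.sin(lean)*np.sin(yaw),-np.cos(lean)]
    return np.array(g)+(REACH-back)*tz, tool(yaw,lean)
E
python3 - <<'E'
from h import *
np.set_printoptions(precision=3,suppress=True)
a=np.radians(4);yw=BY+a
g=np.r_[b2w(np.array([-.185,-.041])+.023*np.array([np.cos(a),np.sin(a)])),.042]
for nm,(gg,y) in dict(up=([*g[:2],.28],yw),cross=([*d2w([-.27,0]),.28],DYW),low=([*d2w([-.27,0]),.07],DYW)).items():
    p,o=grip(gg,y);print(nm,p,robot.inverse_kinematics(p,o))
p,o=grip(g,yw,back=.09);robot.reach(p,o)
p,o=grip(g,yw);robot.movel(p,feed=.1)
s=robot.read_state();print(s['ee_pos'],p,s['wrist_force'])
robot.grab(60);robot.dwell(.2)
s=robot.read_state();print(s['finger_gap'],s['gripper_force'],s['wrist_force'],s['t'])
im=robot.capture("scene");cv2.imwrite("pics/s4.png",cv2.resize(im[180:360,120:330,::-1],None,fx=3,fy=3))
E
```

```text
up [ 0.444 -0.243  0.267] [-0.651 -0.198 -0.571  0.578  0.253 -0.338]
cross [0.415 0.2   0.267] [ 0.473 -0.332 -0.665  0.575 -0.037  0.048]
low [0.415 0.2   0.057] [ 0.473  0.096 -1.062 -0.249 -0.037  0.048]
[ 0.444 -0.243  0.03 ] [ 0.444 -0.243  0.029] [ 0.54   0.237 -0.259]
0.04225317261407667 60.375709533691406 [-1.264  0.282  5.472] 16.2
```

View pics/s4.png

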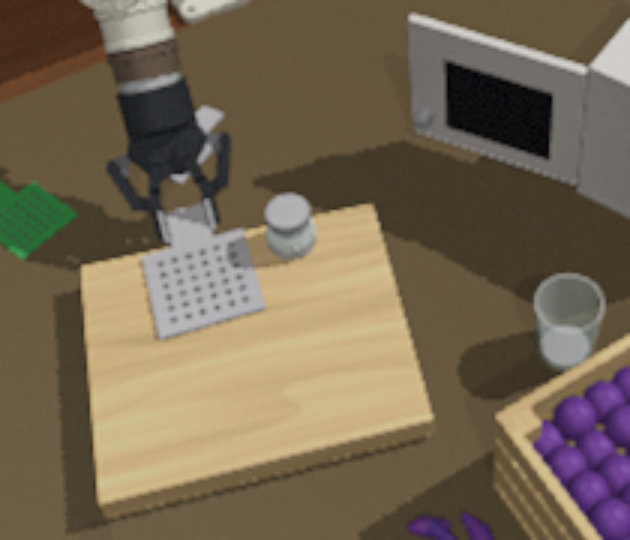

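The tongue is gripped by its sides (fingers at about (190,215) in the crop), clear of the jar. Now lift, then check with the top and scene views that it hangs flat.

Run:
```python
from h import *
np.set_printoptions(precision=3,suppress=True)
p=np.array(robot.read_state()['ee_pos'])
robot.movel(p+[0,0,.06],feed=.06);robot.dwell(.3)
robot.movel(p+[0,0,.238],feed=.2)
s=robot.read_state();print(s['finger_gap'],s['gripper_force'],s['t'],s['ee_pos'])
im=robot.capture("scene")
w=robot.capture("wrist")
out=np.hstack([cv2.resize(im[100:340,80:360],(400,343)),cv2.resize(w,(400,343))]);cv2.imwrite("pics/s5.png",out[:,:,::-1])
np.save("w5.npy",np.r_[s['ee_pos'],s['orientation']]);cv2.imwrite("pics/w5.png",w[:,:,::-1]);cv2.imwrite("pics/s5f.png",im[:,:,::-1])
```

```text
0.04219388766952526 60.776907205581665 18.75 [ 0.444 -0.242  0.266]
```

View pics/s5.png

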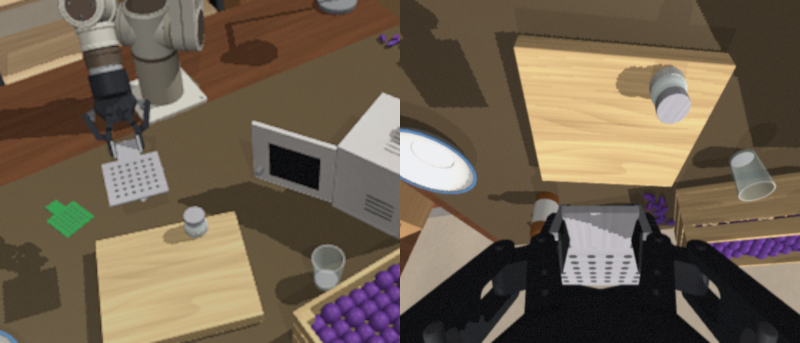

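The plate is held level-looking: scene view left, wrist view right with the tongue's end at full-picture pixels (227..336, 253). I'll check the tip's offset from the grip, then carry it over the door and stop in front of the dryer.

Run:
```python
from h import *
np.set_printoptions(precision=4,suppress=True)
a=np.load("w5.npy");st=dict(ee_pos=a[:3],orientation=a[3:]);c,M=cam("wrist",st)
yw=BY+np.radians(4)
tz=R.from_rotvec(a[3:]).as_matrix()[:,2];g=a[:3]-REACH*tz
P=ray(c,M,[(227,253),(336,253)],g[2])
print([rot2(yw).T@(p-g)[:2] for p in P])
p1,o1=grip([*d2w([-.27,0]),.28],DYW)
robot.reach(p1,o1)
s=robot.read_state();print(s['t'],s['finger_gap'])
p2,_=grip([*d2w([-.27,0]),.10],DYW);robot.movel(p2,feed=.2)
s=robot.read_state();print(s['t'],s['finger_gap'],s['ee_pos'])
im=robot.capture("scene");w=robot.capture("top")
out=np.hstack([cv2.resize(im[100:340,180:460],(400,343)),cv2.resize(w[110:282,140:340],(400,343))]);cv2.imwrite("pics/s6.png",out[:,:,::-1])
```

```text
[array([-0.0249, -0.0206]), array([-0.0249,  0.0228])]
20.4583 0.04231622251431949
21.5083 0.042300293668416936 [0.416  0.2    0.0881]
```

View pics/s6.png

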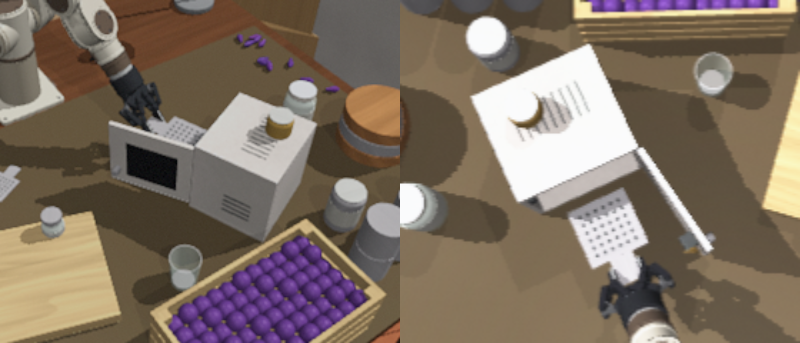

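Scene and top views show the plate level, square to the mouth and centred on it, with the door standing well clear. I'll go in with force checks.

Run:
```python
from h import *
np.set_printoptions(precision=3,suppress=True)
robot.dwell(.3);f0=np.array(robot.read_state()['wrist_force'])
def go(x,z,feed=.08):
    p,o=grip([*d2w([x,0]),z],DYW);robot.movel(p,feed=feed)
    s=robot.read_state();F=np.array(s['wrist_force'])-f0;print(x,round(z,4),F,np.round(s['ee_pos'][2]-p[2],4),s['finger_gap'],round(s['t'],2));return F
def bad(F):return np.linalg.norm(F)>6
ok=True
for x,z in((-.27,.07),(-.15,.07),(-.11,.07),(-.08,.069),(-.061,.069)):
    if bad(go(x,z)): ok=False;break
if ok:
    for z in np.arange(.066,.050,-.002):
        if go(-.061,z,.04)[2]>3: break
s=robot.read_state()
```

```text
-0.27 0.07 [-0.083 -1.115 -0.215] -0.0001 0.04222900256631661 22.43
-0.15 0.07 [ 1.074 -3.024  0.192] -0.0002 0.041924585421272705 24.08
-0.11 0.07 [-0.114 -0.804 -0.084] -0.0006 0.0424440828763714 24.73
-0.08 0.069 [-0.545 -0.968  0.222] -0.0005 0.04210884779283147 25.26
-0.061 0.069 [ 0.793 -0.644  1.294] -0.0001 0.042069499139304516 25.65
-0.061 0.066 [-0.027 -1.863  1.319] -0.0008 0.04244681629849643 25.9
-0.061 0.064 [-0.486 -1.785  0.535] -0.0003 0.04219550144435517 26.15
-0.061 0.062 [-0.425 -0.713  1.477] -0.0002 0.04216391400905962 26.4
-0.061 0.06 [ 0.829 -1.228  0.79 ] -0.0003 0.041912039579944924 26.65
-0.061 0.058 [ 0.548 -1.397  0.814] -0.0003 0.042116397829842674 26.9
-0.061 0.056 [ 0.564 -1.207  0.487] -0.0003 0.04231910471523867 27.15
-0.061 0.054 [ 0.082 -1.607  0.569] -0.0002 0.042507583647586285 27.4
-0.061 0.052 [ 1.658 -1.811  3.716] 0.0009 0.0423710911375914 27.65
```

Run:
```python
from h import *
robot.release();robot.dwell(.2)
p,o=grip([*d2w([-.061,0]),.052],DYW,back=.10);robot.movel(p,feed=.1)
robot.dwell(.3)
s=robot.read_state();w=robot.capture("wrist");cv2.imwrite("pics/w7.png",w[:,:,::-1]);np.save("w7.npy",np.r_[s['ee_pos'],s['orientation']]);print(s['t'],s['ee_pos'])
```

```text
29.8 [0.55006738 0.25902887 0.11761491]
```

View pics/w7.png

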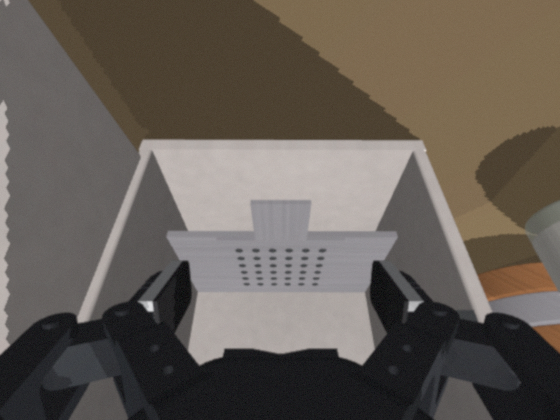

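The plate lies square on the deck: tongue end (252..311, 201), deck front edge at row 233, cabinet's floor lip at row 148. I'll check the depth against the deck edge.

Run:
```python
from h import *
np.set_printoptions(precision=4,suppress=True)
a=np.load("w7.npy");c,M=cam("wrist",dict(ee_pos=a[:3],orientation=a[3:]))
f=lambda px,z:[rot2(DYW).T@(p[:2]-DO) for p in ray(c,M,px,z)]
print('tip',f([(252,201),(311,201)],.054),'deck',f([(180,233),(380,233)],.05),'lip',f([(150,150),(415,150)],.012),f([(143,141),(425,141)],0),'sqfront',f([(233,246),(329,246)],.054))
# door push: points on outer face
H=d2w([-.1,-.105])
print('hinge',H)
for th in(1.73,1.2,.7,.3,.1,0):
    u=np.array([np.cos(DYW+np.pi/2+th),np.sin(DYW+np.pi/2+th)]); n=np.array([-u[1],u[0]]) # outward normal = -x at shut
    print(th,H+.19*u,n)
```

```text
tip [array([-0.0852, -0.0202]), array([-0.0853,  0.0219])] deck [array([-0.0365, -0.0855]), array([-0.0368,  0.0848])] lip [array([-0.0954, -0.1004]), array([-0.0956,  0.1035])] [array([-0.0941, -0.1095]), array([-0.0943,  0.1151])] sqfront [array([-0.0215, -0.0418]), array([-0.0217,  0.043 ])]
hinge [0.6039 0.168 ]
1.73 [0.4442 0.0652] [ 0.5413 -0.8408]
1.2 [0.4141 0.16  ] [ 0.042  -0.9991]
0.7 [0.4335 0.252 ] [-0.4422 -0.8969]
0.3 [0.4797 0.3117] [-0.7566 -0.6539]
0.1 [0.5107 0.3336] [-0.8714 -0.4906]
0 [0.5277 0.342 ] [-0.916  -0.4011]
```

Tip at dryer x ≈ -0.085, square and centred, so the plate is placed. Now shut the fingers, go over to the outside of the door, swing it with the upright fingers, then push home with a leaning tool.

```bash
cat >> h.py <<'E'
H=np.array([.6039,.168])
def door(th,r,off):
    u=np.array([np.cos(DYW+np.pi/2+th),np.sin(DYW+np.pi/2+th)]);n=np.array([-u[1],u[0]]);return H+r*u+off*n
E
python3 - <<'E'
from h import *
np.set_printoptions(precision=2,suppress=True)
p,o=grip([*d2w([-.25,0]),.28],DYW);robot.movel(p,feed=.25);robot.grab(20)
o0=tool(0.);pw=[*door(1.75,.17,.075)]
print([None if robot.inverse_kinematics([*door(t,.17,.034),.165],o0) is None else 1 for t in(1.7,1.2,.6)])
robot.reach([*pw,.29],o0);robot.movel([*pw,.165],feed=.2);robot.dwell(.1)
f0=np.array(robot.read_state()['wrist_force'])
for t in np.arange(1.75,.54,-.12):
    robot.movel([*door(t,.17,.034),.165],feed=.15)
    s=robot.read_state();F=np.array(s['wrist_force'])-f0;print(round(t,2),F,round(s['t'],1))
    if np.linalg.norm(F)>25:print('STOP');break
im=robot.capture("scene");w=robot.capture("top")
out=np.hstack([cv2.resize(im[100:340,180:460],(400,343)),cv2.resize(w[110:282,140:340],(400,343))]);cv2.imwrite("pics/s8.png",out[:,:,::-1])
E
```

```text
[1, 1, 1]
1.75 [0.35 0.49 0.16] 33.7
1.63 [-0.53  1.13  0.46] 34.0
1.51 [-0.29  0.23 -0.44] 34.3
1.39 [0.3  0.53 0.46] 34.6
1.27 [-0.62 -0.26 -0.16] 34.9
1.15 [-0.25 -0.24 -0.23] 35.2
1.03 [-0.16 -0.63  0.11] 35.5
0.91 [-1.03  0.25 -0.57] 35.8
0.79 [-0.63 -0.68 -0.22] 36.1
0.67 [-0.77 -0.14  0.46] 36.4
0.55 [-0.18 -0.3  -0.  ] 36.7
```

View pics/s8.png

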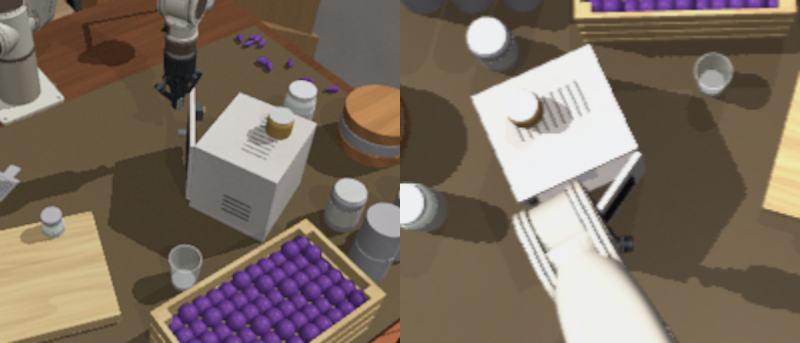

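The door has swung to roughly 0.6 rad, and the tin, cup and jars haven't moved. Now the final push with the leaning tool.

Run:
```python
from h import *
np.set_printoptions(precision=2,suppress=True)
o=tool(DYW,np.radians(40));Z=.135
robot.movel([*door(.55,.18,.10),.2],feed=.25)
robot.reach([*door(.6,.19,.09),Z],o);robot.dwell(.1)
f0=np.array(robot.read_state()['wrist_force'])
n=-np.array([np.cos(DYW),np.sin(DYW)])
for t in [.6,.5,.4,.3,.2,.15,.1,.07,.04,.02,.0,-.015,-.03,-.045,-.06]:
    robot.movel([*door(t,.19,.02),Z],feed=.12 if t>.12 else .06)
    s=robot.read_state();F=np.array(s['wrist_force'])-f0;print(t,F,round(F[:2]@n,1),round(s['t'],1))
    if F[:2]@n>14:print('firm');break
robot.dwell(.2)
robot.movel([*door(.2,.19,.10),Z],feed=.2)
im=robot.capture("scene")
robot.movel([*d2w([-.38,-.1]),.3],feed=.25);robot.dwell(.2)
w=robot.capture("top");print(robot.read_state()['t'])
out=np.hstack([cv2.resize(im[100:340,180:460],(400,343)),cv2.resize(w[110:282,140:340],(400,343))]);cv2.imwrite("pics/s9.png",out[:,:,::-1])
```

```text
0.6 [ 0.62 -0.52 -0.43] -0.4 39.1
0.5 [ 1.01 -0.9   0.08] -0.6 39.4
0.4 [ 0.19 -0.6  -0.84] 0.1 39.7
0.3 [-0.12 -0.84 -0.39] 0.4 40.0
0.2 [-0.25 -0.6  -0.43] 0.5 40.4
0.15 [-0.23 -1.   -1.01] 0.6 40.6
0.1 [-0.69 -0.33 -0.08] 0.8 40.9
0.07 [ 0.36 -0.26 -0.04] -0.2 41.2
0.04 [-0.12 -0.54 -1.38] 0.3 41.4
0.02 [-1.56 -0.64 -1.05] 1.7 41.7
0.0 [-0.65  0.02 -0.62] 0.6 41.9
-0.015 [ 0.01 -0.57 -0.68] 0.2 42.2
-0.03 [-3.88 -2.76  2.89] 4.7 42.4
-0.045 [-21.55 -10.77  16.8 ] 24.1 42.7
firm
45.2167
```

View pics/s9.png

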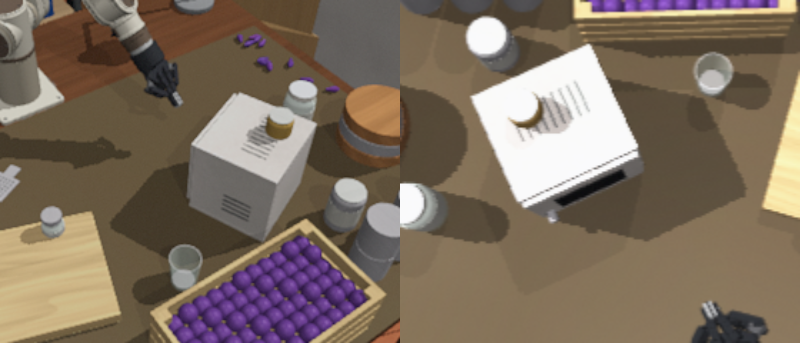

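It looks shut, with the door band parallel to the roof's front edge. I'll push once more to confirm a hard stop at the same place.

Run:
```python
from h import *
np.set_printoptions(precision=2,suppress=True)
o=tool(DYW,np.radians(40));Z=.135;n=-np.array([np.cos(DYW),np.sin(DYW)])
robot.reach([*door(.1,.19,.06),Z],o);robot.dwell(.1)
f0=np.array(robot.read_state()['wrist_force'])
for t in [0,-.02,-.03,-.035,-.04,-.045,-.05]:
    robot.movel([*door(t,.19,.02),Z],feed=.06)
    s=robot.read_state();F=np.array(s['wrist_force'])-f0;print(t,round(F[:2]@n,1),round((np.array(s['ee_pos'])[:2]-DO)@-n,4),round(s['t'],1))
    if F[:2]@n>26:break
robot.movel([*door(.2,.19,.10),Z],feed=.2)
robot.movel([*d2w([-.38,-.1]),.3],feed=.25);robot.dwell(.2)
c,M=cam("top");w=robot.capture("top")[:,:,::-1]
cv2.imwrite("pics/t10.png",cv2.resize(w[165:225,195:275],None,fx=8,fy=8,interpolation=cv2.INTER_CUBIC))
for y in(-.1,.1):print(proj(c,M,[[*d2w([-.1,y]),.205],[*d2w([-.112,y]),.205]]))
print(robot.read_state()['t'])
```

```text
0 -0.4 -0.1205 47.6
-0.02 -0.9 -0.116 47.9
-0.03 6.4 -0.1155 48.1
-0.035 11.1 -0.1153 48.4
-0.04 18.3 -0.1152 48.6
-0.045 23.6 -0.1151 48.9
-0.05 30.2 -0.1151 49.1
[[256.84 185.35]
 [258.34 188.54]]
[[202.26 210.58]
 [203.72 213.83]]
51.4583
```

View pics/t10.png

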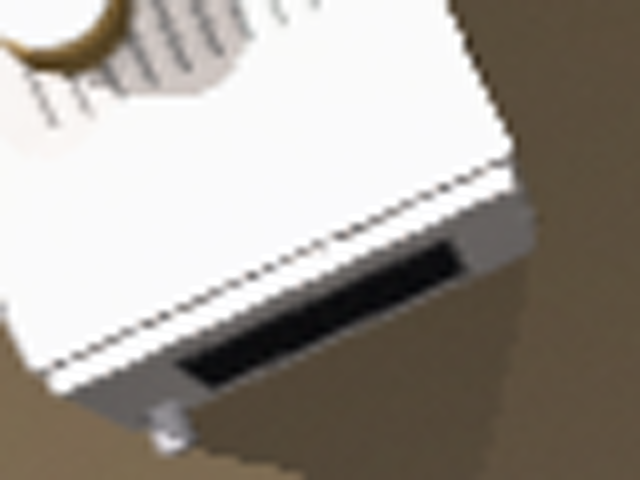

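The gap between roof and door is a uniform thin line from (40,372) to (510,155), and the stop is hard at the same place up to 30 N. The door is shut and latched.

```bash
python3 -c "
from plant import robot
print(robot.hand_in())"
```

```text
the job is handed in; nothing more can be done
None
```

I handed the job in at about 51.5 s. The plate lies flat on the rack, tongue towards the door, and the door is pushed shut against a hard stop; the latch can't be seen, so I infer it snapped in from that stop and the even gap along the door. No verdict came back.

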